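# Lower the scanner stand to the next hole

## Task

Lower the scanner on its telescoping stand to its next hole: press the round button on top of the cross-bar to free the tube, push it down off its hole, then let the button go and gently push the bar on down until the latch clicks into the next hole and the button stands fully up again. Never force or slam it, leave the other things on the counter alone, and take the hand away at the end.

Things in the scene. Friction and masses are not known exactly. Their poses are not given: they have to be found in the camera images.
- stand: barcode-scanner stand, fixed to the counter: steel base plate 150 x 170 x 8 mm, square upright aluminium tube 36 mm wide, its top 160 mm above the counter. Origin on the counter, on the tube's axis; z up, y along the cross-bar; the scanner hangs 40 to 90 mm out on the -x side, below the bar's top; the latch holes are in the tube's +x face
- first_hole (a point): centre of the first latch hole, 145 mm up the tube's +x face. The next hole is 46 to 80 mm below it, differing from stand to stand (in a screwed-on plate), so it must be found by feel; it is the last, with plain wall below. Holes are 10 mm high, the latch pin 6 mm thick.
- column (a joint): how far (m) inner tube, bar and scanner have slid down: about 0 (within 1.5 mm) at the start, end stop at 0.094. Stiff: with the pin out of a hole it slides under a push of 9 to 15 N and stays where it is left. With the pin in a hole it has about 2 mm of play each way, then stops hard; over 35 N of push damages it. The pin drops into a hole only if moved slowly (15 mm/s is good) with the button let go.
- button (a joint): how far (m) the button is pressed: 0 up, 0.008 fully down. Spring: 3 N to start, 7 N fully down, less than it takes to slide the tube. It is tied to the latch pin: clear of the hole from 0.005 on. Let go between holes, the pin rubs on the wall and the button stays at 0.005, until it pops up to 0 as the pin enters a hole. Held down, the pin passes over holes.
- button_top (a point): centre of the top of the round white button, 24 mm across, in the middle of the cross-bar; stands 11 mm above the bar when up, 3 mm when fully down
- bar_left (a point): point on the flat top of the grey cross-bar, 50 mm to the +y side of the button's axis, a good place to push the bar down without touching the button. The bar is 150 mm long (along the stand's y), 34 mm wide, 22 mm high; its top is 278 mm above the counter at the start. It can be pushed at one end, for it does not bind.
- bar_right (a point): the same point 50 mm to the -y side
- carton: bystander: cardboard box 110 x 80 x 70 mm, origin at the centre of its underside
- sanitizer: bystander: upright bottle 60 mm across, 130 mm high, origin at the centre of its underside
- tape: bystander: roll of tape lying flat, 100 mm across, 48 mm high, origin at the centre of its underside

How it is judged:
By the outcome, as a careful person would: the job done as asked, in the order asked, and still so for the second after the job is handed in, with the robot touching nothing.
It also fails if it takes over 42 s, if anything falls off the work surface, if the arm or the gripper's body presses on something with over 40 N, if the wrist force passes 120 N, or if a joint passes its speed limit or range.

## Robot

A 6-joint arm with a two-finger parallel gripper is mounted at the origin on the work surface. World frame = base frame: x ahead of the robot, y to its left, z up, the work surface at z = 0. Lengths are in mm, angles in rad, forces in N, time in s.
With the tool pointing down it reaches from about 400 to 925 mm from the base axis. Payload 12.5 kg.
Tool frame: the origin (TCP) lies midway between the tips of the shut fingers; the grasp point (between the pads) lies 19 mm behind it; z points along the fingers, y is the direction in which the jaws open and shut (so a half turn about z gives the same grasp; the last joint's range is limited). The gripper opens to 95 mm and grips with 3 to 60 N. Pads are 20 mm wide; open, the fingers measure 119 mm over their backs; the gripper's body (75 mm by 180 mm) begins 59 mm behind the grasp point.
Start: joints at [-1.297, 0.491, 1.559, -0, 1.092, -0.106], TCP at [231.733, -580.471, 214.661] pointing down, gripper open.
Joint ranges: [-3.1, 3.1], [-0.84, 2.19], [0.05, 2.79], [-1.13, 4.28], [0.06, 2.93], [-2.69, 2.69]. Speed limits (rad/s): [2.22, 2.22, 2.79, 3.14, 3.14, 3.14].

## Interface

Orientations are given as [roll, pitch, yaw] about the fixed x, y, z axes, in that order (R = Rz(yaw) Ry(pitch) Rx(roll)).
In Python, from cell import * gives the robot as it stands. The module is installed in compiled form; this text tells all that it offers.
- The arm moves only by the tool carry_out, never from a script. Its argument "moves" is a list of rows, each an object of numbers: "dx", "dy", "dz": the shift along the tool's x, y, z in m; "twist": the turn about the tool's z in degrees. A call has 1 to 5 rows; each row is the pose to reach, as a shift and turn from the pose commanded when the call began, along the tool's axes at that moment; what a row does not reach only later rows make up. A row lasts 1/10 s, in which the tool goes at most 50 mm and 8.59 degrees, less where a joint would pass 70% of its speed; a pose out of reach is approached as far as the arm can. A call with a gripper value outside its range is refused whole. "grip" is the finger opening in m, from 0 to 0.0951, set as the call begins (left out, the last holds). The fingers move at their own pace and stop on an object; the grip force is fixed at half the most. Time passes only in rows, so rows that repeat a pose let the fingers close. It gives the time, the measured TCP pose, the force and the opening at its end, in the units of the state.
- state(): the state, without advancing time (a new reading comes with each control period).
- read_camera(name): name is "scene" or "top" or "wrist"; returns (picture, depth): 420x560x3 uint8, red, green, blue; 420x560 float32, mm along the optical axis (not along the pixel's ray), 0 where there is no reading.
- camera_info(name): a dict with "mtx" (3x3 intrinsics, pixels), "R" (3x3) and "t" (3): a world point X has camera coordinates R X + t. Camera axes: x right, y down, z forward; pixel columns grow to the right and rows downward; lengths in mm; the calibration is good to about 2 mm. A picture is of the moment at which its call begins: read the wrist's pose just before it. camera_info takes no time and is no camera call; for the wrist camera it gives the pose at the moment of the call.
- job_done(): hands the job in, once; it reports no verdict.
The state is a dict: "t": time; "joints": joint angles; "qvel": joint speeds; "tau": joint torques, N m; "eef_pos": TCP position; "tcp_rot": TCP orientation; "ft_force": force on the tool from outside, world axes, zero at the start; "moment": the same for the moment, N m; "opening": opening from 0.0 (shut) to 1.0 (fully open).
Only numpy, scipy, OpenCV 4.12 (cv2) and the standard library are available. Lean on these libraries where they do the work, as an engineer would, in place of code of your own. Each camera call takes 0.05 s, during which the arm holds its last target. There are 200 camera calls.

## Working session

There is one attempt and no reset: what is moved stays moved. The work goes in short steps, Python scripts to look and compute and a tool call to move; the robot and the scene stay as the last step left them, time stands still between calls to the robot, and variables do not carry over. Pictures are saved under pics/ and viewed, about 8 in all and at most 12, crops included, and the job is handed in when it is done.

Besides the shell and the picture viewer there is one more tool, called after "Emit:" as a command line: name --argument value ..., lists and objects as JSON in quotes. carry_out: Moves the arm, as the interface text tells. Its arguments: {"type":"object","properties":{"moves":{"type":"array","items":{"type":"object","properties":{"dx":{"type":"number"},"dy":{"type":"number"},"dz":{"type":"number"},"twist":{"type":"number"}}}},"grip":{"type":"number"}},"required":["moves"]}

```bash
mkdir -p pics; python3 - <<'E'
from cell import *
import numpy as np, cv2
s=state(); print(s)
ims=[]
for n in("scene","top"):
    p,d=read_camera(n); i=camera_info(n); np.savez(n+'.npz',p=p,d=d,**i); cv2.imwrite(f'pics/{n}.png',p[:,:,::-1]); print(n,i)
E
```

```text
{'t': 0.0, 'joints': array([-1.29664155e+00,  4.91555063e-01,  1.55943388e+00, -8.43336201e-06,
        1.09172892e+00, -1.05604943e-01]), 'qvel': array([3.50195039e-05, 1.39042795e-05, 5.04088478e-04, 1.17651241e-03,
       1.14771897e-03, 2.90013147e-04]), 'tau': array([-1.92007203e-03, -6.12655520e+01, -2.58186686e+01,  6.92309439e-02,
        4.82158398e-02, -3.83868348e-05]), 'eef_pos': array([ 231.6356174 , -580.22795868,  214.06991395]), 'tcp_rot': array([-3.14047292e+00, -1.11169074e-04,  3.79763550e-01]), 'ft_force': array([ 0.33167419, -0.28016594,  0.6251359 ]), 'moment': array([0.03054179, 0.01844013, 0.03066385]), 'opening': 0.9981563107684146}
scene {'mtx': array([[463.78980623,   0.        , 278.38469516],
       [  0.        , 463.78980623, 209.83453053],
       [  0.        ,   0.        ,   1.        ]]), 'R': array([[-0.86676715,  0.49867579, -0.00609553],
       [ 0.41525234,  0.71488902, -0.5625826 ],
       [-0.27618869, -0.49015931, -0.82671861]]), 't': array([ 488.27321978, -246.21138537, 1621.84520278])}
top {'mtx': array([[445.82943907,   0.        , 277.50276879],
       [  0.        , 445.82943907, 211.73033571],
       [  0.        ,   0.        ,   1.        ]]), 'R': array([[-0.01225665, -0.99988873, -0.00850334],
       [-0.98564671,  0.01351317, -0.16827942],
       [ 0.1683756 ,  0.00631875, -0.98570266]]), 't': array([ 113.10487661,  626.04684776, 1125.00493479])}
```

View pics/scene.png

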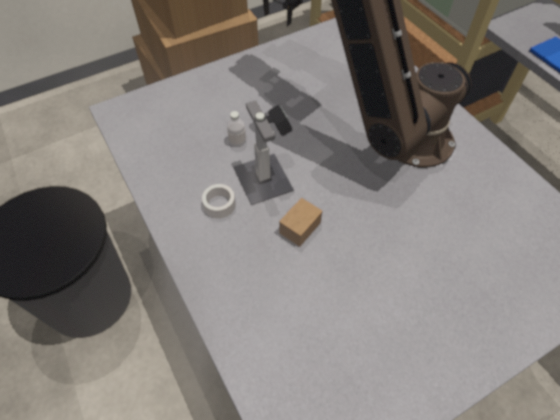

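View pics/top.png

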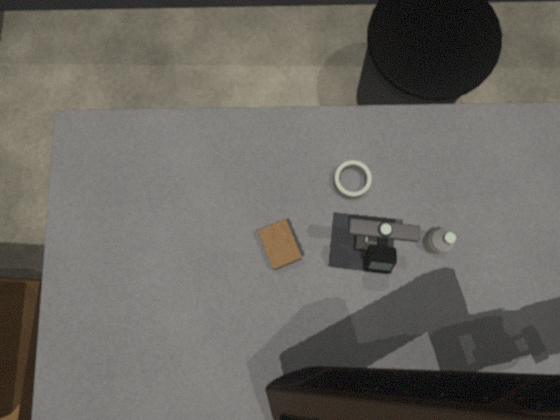

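The top view shows the bar from (350,225) to (420,235), the button at (385,229), the scanner at (380,258), the sanitizer at (440,240), the tape at (353,180) and the carton at (280,245). Next I measure heights from depth.

```bash
cat > h.py <<'E'
import numpy as np, cv2
def cloud(d,i):
    K,R,t=i['mtx'],i['R'],i['t']
    v,u=np.indices(d.shape); z=d.astype(float)
    c=np.stack([(u-K[0,2])/K[0,0]*z,(v-K[1,2])/K[1,1]*z,z],-1)
    return (c-t)@R   # R^T(c-t)
def ray(uv,i,h):
    K,R,t=i['mtx'],i['R'],i['t']
    o=-R.T@t; w=R.T@np.linalg.solve(K,[*uv,1.]); return o+w*(h-o[2])/w[2]
E
python3 - <<'E'
from h import *
for n in("top","scene"):
    f=np.load(n+'.npz'); X=cloud(f['d'],f); p=f['p'].astype(int)
    x0,y0=(ray((385,229),np.load('top.npz'),289))[:2]
    near=(np.hypot(X[...,0]-x0,X[...,1]-y0)<120)&(f['d']>0)
    bar=near&(X[...,2]>268)&(X[...,2]<300)
    m=bar.astype(np.uint8); k,l,st,c=cv2.connectedComponentsWithStats(m)
    j=1+np.argmax(st[1:,4]); b=l==j
    print(n,'bar px',st[j],'z med',np.median(X[b][:,2]))
    # colour: button brighter/whiter
    br=p.min(-1); bt=b&(br>np.percentile(br[b],50)+35)
    vs,us=np.nonzero(bt); print('button px',us.mean(),vs.mean(),len(us),'ray@289',ray((us.mean(),vs.mean()),f,289),'z',np.median(X[bt][:,2]))
    vs,us=np.nonzero(b)
    P=np.array([ray((u,v),f,278)[:2] for u,v in zip(us,vs)],np.float32)
    r=cv2.minAreaRect(P); print('rect',r); print(cv2.boxPoints(r))
    for nm,lo,hi in (('all',20,262),):
        o=(X[...,2]>lo)&(X[...,2]<hi)&(f['d']>0)&(np.hypot(X[...,0]-x0,X[...,1]-y0)<400)
        k,l,st,c=cv2.connectedComponentsWithStats(o.astype(np.uint8))
        for q in range(1,k):
            if st[q,4]>60: print('obj',st[q],np.round(np.median(X[l==q],0)),np.percentile(X[l==q][:,2],95))
E
```

```text
top bar px [ 348  218   72   49 1731] z med 276.7374029677068
button px 385.68817204301075 228.51612903225808 93 ray@289 [ 548.55636692 -122.18374516  289.        ] z 287.57895523979425
rect ((518.8391723632812, -117.0344467163086), (149.96673583984375, 94.3544921875), 82.91573333740234)
[[ 462.77448  -185.62706 ]
 [ 556.4086   -197.2637  ]
 [ 574.9039    -48.441833]
 [ 481.2697    -36.80519 ]]
obj [334 160  38  38 605] [718. -99.  46.] 51.0838806491163
obj [ 258  219   44   51 1337] [541. 101.  69.] 73.1193427003822
obj [424 228  32  25 613] [ 542. -302.   89.] 131.09007328221466
obj [354 235  24  15 235] [ 537. -107.  126.] 224.11828897498978
obj [363 250  31  24 240] [ 468. -101.  242.] 259.9755506536287
obj [273 366  75  26 699] [246.  60. 228.] 258.9454386213696
scene bar px [246 100  29  40 484] z med 275.6369789547267
button px 259.6190476190476 114.88095238095238 42 ray@289 [ 553.27501144 -118.45914157  289.        ] z 287.1948701435607
rect ((554.2991943359375, -114.97982788085938), (154.93389892578125, 37.63398361206055), 82.91114044189453)
[[ 526.066    -189.53244 ]
 [ 563.4123   -194.17679 ]
 [ 582.5324    -40.427216]
 [ 545.1861    -35.782867]]
obj [ 359  104   46   56 1292] [249.  62. 213.] 256.93727190578977
obj [227 111  19  33 453] [ 557. -297.   79.] 129.29410945363796
obj [275 119  18  17 160] [495. -84. 239.] 259.1300408891711
obj [254 123  21  57 626] [ 562. -107.  129.] 237.9450530517384
obj [202 184  33  31 551] [724. -92.  44.] 50.55037063691563
obj [ 279  197   44   47 1188] [554. 113.  67.] 72.09963546152338
```

Emit:
carry_out --moves '[{"dz": -0.05}, {"dx": 0.01, "dy": -0.005, "dz": -0.1}, {"dx": 0.04, "dy": -0.025, "dz": -0.13}, {"dx": 0.08, "dy": -0.053, "dz": -0.14}, {"dx": 0.12, "dy": -0.08, "dz": -0.15}]' --grip 0

```text
schema error: expected keys dx, dy, dz, twist
```

Emit:
carry_out --moves '[{"dx": 0.04, "dy": -0.027}, {"dx": 0.08, "dy": -0.053}, {"dx": 0.12, "dy": -0.08}, {"dx": 0.16, "dy": -0.106}, {"dx": 0.2, "dy": -0.132}]'

```text
schema error: expected keys dx, dy, dz, twist
```

Emit:
carry_out --moves '[{"dx": 0.03, "dy": -0.02, "twist": 6}, {"dx": 0.06, "dy": -0.04, "twist": 12}, {"dx": 0.09, "dy": -0.06, "twist": 18}, {"dx": 0.115, "dy": -0.077, "twist": 24}, {"dx": 0.115, "dy": -0.077, "twist": 29}]'

```text
schema error: expected keys dx, dy, dz, twist
```

Emit:
carry_out --moves '[{"dx": 0, "dy": 0, "dz": -0.05, "twist": 0}, {"dx": 0.01, "dy": -0.005, "dz": -0.1, "twist": 0}, {"dx": 0.04, "dy": -0.025, "dz": -0.13, "twist": 0}, {"dx": 0.08, "dy": -0.053, "dz": -0.14, "twist": 0}, {"dx": 0.12, "dy": -0.08, "dz": -0.15, "twist": 0}]' --grip 0

```text
t: 0.6
eef_pos: [313.9, -460.4, 365.3]
tcp_rot: [3.141, -0.0, 0.379]
ft_force: [0.5, -0.2, -0.2]
opening: 0.633
```

Emit:
carry_out --moves '[{"dx": 0.04, "dy": -0.027, "dz": 0, "twist": 0}, {"dx": 0.08, "dy": -0.053, "dz": 0, "twist": 0}, {"dx": 0.12, "dy": -0.08, "dz": 0, "twist": 0}, {"dx": 0.16, "dy": -0.106, "dz": 0, "twist": 0}, {"dx": 0.2, "dy": -0.132, "dz": 0, "twist": 0}]'

```text
t: 1.1
eef_pos: [451.0, -263.1, 364.6]
tcp_rot: [-3.142, 0.0, 0.38]
ft_force: [-0.2, 0.1, -0.1]
opening: 0.218
```

Emit:
carry_out --moves '[{"dx": 0.03, "dy": -0.02, "dz": 0, "twist": 6}, {"dx": 0.06, "dy": -0.04, "dz": 0, "twist": 12}, {"dx": 0.09, "dy": -0.06, "dz": 0, "twist": 18}, {"dx": 0.115, "dy": -0.077, "dz": 0, "twist": 24}, {"dx": 0.115, "dy": -0.077, "dz": 0, "twist": 29}]'

```text
t: 1.6
eef_pos: [529.9, -148.1, 364.1]
tcp_rot: [-3.141, 0.001, -0.127]
ft_force: [0.5, -0.6, -0.0]
opening: 0.007
```

```bash
python3 - <<'E'
from cell import *
from h import *
i=camera_info("wrist"); p,d=read_camera("wrist"); np.savez('wrist.npz',p=p,d=d,**i); cv2.imwrite('pics/w1.png',p[:,:,::-1])
s=state(); print(s['t'],s['eef_pos'],s['ft_force'],-i['R'].T@i['t'])
X=cloud(d,i)
b=(X[...,2]>270)&(X[...,2]<300)&(d>0)&(np.hypot(X[...,0]-550,X[...,1]+121)<95)
vs,us=np.nonzero(b); P=X[b]; print(len(us), us.min(),us.max(),vs.min(),vs.max(),np.median(P,0))
top=b&(X[...,2]>283)&(X[...,2]<294); print('btn',top.sum(),X[top].mean(0) if top.any() else '', np.median(X[top][:,2]) if top.any() else '')
flat=b&(X[...,2]<282); r=cv2.minAreaRect(X[flat][:,:2].astype(np.float32)); print(r, np.median(X[flat][:,2]))
E
```

```text
1.65 [ 529.227453   -149.20954283  364.13301933] [0.47290638 0.1031146  0.63824114] [ 611.19436987 -159.20825804  533.51333021]
7721 165 331 175 267 [ 547.92616786 -117.83629034  276.50414097]
btn 573 [ 551.43764191 -122.51788137  287.4449786 ] 287.5191171521555
((522.8472900390625, -118.753662109375), (149.89122009277344, 90.50301361083984), 82.82174682617188) 276.4037537390153
```

View pics/w1.png

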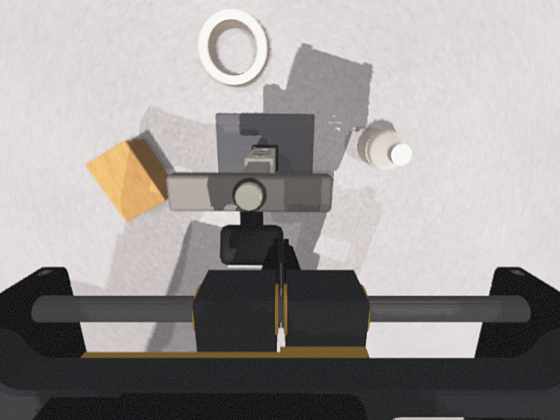

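The wrist view shows the bar at (168–332, 172–212), the button at (249,195), and the closed fingers near (280,310). Three views put the button at about (551, -121.5), with its top near z = 288. I'll move to just above it.

Emit:
carry_out --moves '[{"dx": 0.009, "dy": -0.015, "dz": 0.01, "twist": 0}, {"dx": 0.018, "dy": -0.03, "dz": 0.02, "twist": 0}, {"dx": 0.018, "dy": -0.03, "dz": 0.045, "twist": 0}, {"dx": 0.018, "dy": -0.03, "dz": 0.064, "twist": 0}, {"dx": 0.018, "dy": -0.03, "dz": 0.064, "twist": 0}]'

```text
t: 2.15
eef_pos: [549.5, -122.8, 297.9]
tcp_rot: [-3.141, 0.005, -0.125]
ft_force: [-1.5, -0.5, 0.3]
opening: 0.007
```

```bash
python3 - <<'E'
from cell import *
from h import *
i=camera_info("wrist"); p,d=read_camera("wrist"); cv2.imwrite('pics/w2.png',p[60:,:,::-1])
s=state(); print(s['t'],s['eef_pos'],s['tcp_rot'],s['ft_force'])
E
```

```text
2.2 [ 550.02430482 -123.092104    299.70575704] [-3.14114723e+00  2.38871554e-03 -1.25522836e-01] [ 0.24697947 -0.2853957   0.01972043]
```

View pics/w2.png

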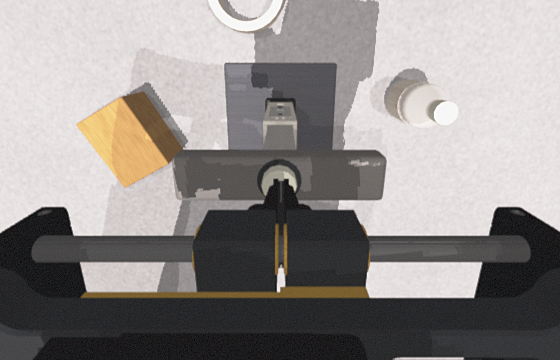

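The tips sit centred over the button at (280,180 in the crop). I'll press gently.

Emit:
carry_out --moves '[{"dx": 0, "dy": 0, "dz": 0.003, "twist": 0}, {"dx": 0, "dy": 0, "dz": 0.006, "twist": 0}, {"dx": 0, "dy": 0, "dz": 0.009, "twist": 0}, {"dx": 0, "dy": 0, "dz": 0.011, "twist": 0}, {"dx": 0, "dy": 0, "dz": 0.013, "twist": 0}]'

```text
t: 2.7
eef_pos: [550.3, -123.3, 287.8]
tcp_rot: [3.141, -0.0, -0.126]
ft_force: [-0.2, 0.3, 2.8]
opening: 0.003
```

Emit:
carry_out --moves '[{"dx": 0, "dy": 0, "dz": 0.0015, "twist": 0}, {"dx": 0, "dy": 0, "dz": 0.003, "twist": 0}, {"dx": 0, "dy": 0, "dz": 0.0045, "twist": 0}]'

```text
t: 3.0
eef_pos: [550.3, -123.3, 283.4]
tcp_rot: [3.141, -0.001, -0.126]
ft_force: [-1.7, -0.4, 5.2]
opening: 0.006
```

Emit:
carry_out --moves '[{"dx": 0, "dy": 0, "dz": 0.001, "twist": 0}, {"dx": 0, "dy": 0, "dz": 0.002, "twist": 0}, {"dx": 0, "dy": 0, "dz": 0.003, "twist": 0}]'

```text
t: 3.3
eef_pos: [550.3, -123.3, 280.5]
tcp_rot: [3.141, -0.001, -0.126]
ft_force: [-1.9, -0.7, 6.8]
opening: 0.005
```

Emit:
carry_out --moves '[{"dx": 0, "dy": 0, "dz": 0.001, "twist": 0}, {"dx": 0, "dy": 0, "dz": 0.002, "twist": 0}, {"dx": 0, "dy": 0, "dz": 0.003, "twist": 0}]'

```text
t: 3.6
eef_pos: [550.3, -123.3, 277.8]
tcp_rot: [3.141, -0.001, -0.126]
ft_force: [-2.1, 0.3, 9.5]
opening: 0.004
```

Emit:
carry_out --moves '[{"dx": 0, "dy": 0, "dz": 0.001, "twist": 0}, {"dx": 0, "dy": 0, "dz": 0.002, "twist": 0}, {"dx": 0, "dy": 0, "dz": 0.003, "twist": 0}]'

```text
t: 3.9
eef_pos: [550.3, -123.3, 274.8]
tcp_rot: [3.141, -0.001, -0.126]
ft_force: [-2.4, -0.1, 10.0]
opening: 0.0
```

The tube is sliding at about 10 N, so I'll carry on past the hole.

Emit:
carry_out --moves '[{"dx": 0, "dy": 0, "dz": 0.0015, "twist": 0}, {"dx": 0, "dy": 0, "dz": 0.003, "twist": 0}, {"dx": 0, "dy": 0, "dz": 0.0045, "twist": 0}, {"dx": 0, "dy": 0, "dz": 0.006, "twist": 0}, {"dx": 0, "dy": 0, "dz": 0.0075, "twist": 0}]'

```text
t: 4.4
eef_pos: [550.3, -123.4, 267.3]
tcp_rot: [3.141, -0.001, -0.126]
ft_force: [-2.9, 0.2, 8.2]
opening: 0.002
```

Emit:
carry_out --moves '[{"dx": 0, "dy": 0, "dz": 0.0015, "twist": 0}, {"dx": 0, "dy": 0, "dz": 0.003, "twist": 0}, {"dx": 0, "dy": 0, "dz": 0.004, "twist": 0}]'

```text
t: 4.7
eef_pos: [550.3, -123.3, 263.3]
tcp_rot: [3.141, -0.001, -0.126]
ft_force: [-2.0, -0.2, 8.3]
opening: 0.003
```

Emit:
carry_out --moves '[{"dx": 0, "dy": 0, "dz": -0.003, "twist": 0}, {"dx": 0, "dy": 0, "dz": -0.01, "twist": 0}, {"dx": 0, "dy": 0, "dz": -0.025, "twist": 0}, {"dx": 0, "dy": -0.025, "dz": -0.025, "twist": 0}, {"dx": 0.001, "dy": -0.05, "dz": -0.025, "twist": 0}]'

```text
t: 5.2
eef_pos: [557.6, -73.6, 287.9]
tcp_rot: [3.142, -0.001, -0.128]
ft_force: [0.3, -0.2, -0.3]
opening: 0.0
```

Emit:
carry_out --moves '[{"dx": 0, "dy": 0, "dz": 0, "twist": 0}]'

```text
t: 5.3
eef_pos: [557.7, -71.9, 287.7]
tcp_rot: [-3.141, 0.0, -0.124]
ft_force: [-0.6, -1.1, -0.7]
opening: 0.006
```

```bash
python3 - <<'E'
from cell import *
from h import *
i=camera_info("wrist"); p,d=read_camera("wrist"); cv2.imwrite('pics/w3.png',p[:,:,::-1])
s=state(); print(s['t'],s['eef_pos'],s['tcp_rot'],s['ft_force'])
X=cloud(d,i); b=(d>0)&(np.hypot(X[...,0]-551,X[...,1]+122)<7)&(X[...,2]>230)&(X[...,2]<285)
print('button z',np.median(X[b][:,2]),b.sum())
a=np.array([551,-122])-45*np.array([.124,.992]); b=(d>0)&(np.hypot(X[...,0]-a[0],X[...,1]-a[1])<10)&(X[...,2]>230)
print('bar z',np.median(X[b][:,2]),b.sum())
E
```

```text
5.35 [557.61756558 -72.93184287 287.62244726] [ 3.14151611e+00  6.20551232e-05 -1.24447300e-01] [-1.32219378 -0.24008875  0.86010477]
button z 266.07862417612563 285
bar z 259.3221721455314 561
```

View pics/w3.png

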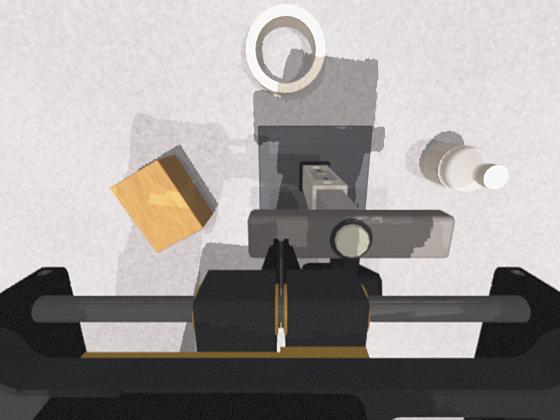

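The bar (250–453, 210–257) and button (351,238) are visible, with the tips over bar_left. The button stands 6.8 mm proud, so the pin is riding on the wall between the holes. Next I come down onto the bar.

Emit:
carry_out --moves '[{"dx": 0, "dy": 0, "dz": 0.01, "twist": 0}, {"dx": 0, "dy": 0, "dz": 0.018, "twist": 0}, {"dx": 0, "dy": 0, "dz": 0.022, "twist": 0}, {"dx": 0, "dy": 0, "dz": 0.0235, "twist": 0}, {"dx": 0, "dy": 0, "dz": 0.025, "twist": 0}]'

```text
t: 5.85
eef_pos: [557.5, -74.1, 262.4]
tcp_rot: [3.142, 0.0, -0.127]
ft_force: [-0.6, -0.3, -0.2]
opening: 0.003
```

Emit:
carry_out --moves '[{"dx": 0, "dy": 0, "dz": 0.0015, "twist": 0}, {"dx": 0, "dy": 0, "dz": 0.003, "twist": 0}, {"dx": 0, "dy": 0, "dz": 0.0045, "twist": 0}, {"dx": 0, "dy": 0, "dz": 0.006, "twist": 0}, {"dx": 0, "dy": 0, "dz": 0.0075, "twist": 0}]'

```text
t: 6.35
eef_pos: [557.6, -73.9, 256.5]
tcp_rot: [3.141, -0.002, -0.126]
ft_force: [-4.0, 0.6, 12.7]
opening: 0.008
```

Emit:
carry_out --moves '[{"dx": 0, "dy": 0, "dz": 0.0015, "twist": 0}, {"dx": 0, "dy": 0, "dz": 0.003, "twist": 0}, {"dx": 0, "dy": 0, "dz": 0.0045, "twist": 0}, {"dx": 0, "dy": 0, "dz": 0.006, "twist": 0}, {"dx": 0, "dy": 0, "dz": 0.0075, "twist": 0}]'

```text
t: 6.85
eef_pos: [557.6, -73.9, 249.1]
tcp_rot: [3.141, -0.002, -0.126]
ft_force: [-4.2, 0.4, 12.0]
opening: 0.006
```

Emit:
carry_out --moves '[{"dx": 0, "dy": 0, "dz": 0.0015, "twist": 0}, {"dx": 0, "dy": 0, "dz": 0.003, "twist": 0}, {"dx": 0, "dy": 0, "dz": 0.0045, "twist": 0}, {"dx": 0, "dy": 0, "dz": 0.006, "twist": 0}, {"dx": 0, "dy": 0, "dz": 0.0075, "twist": 0}]'

```text
t: 7.35
eef_pos: [557.6, -73.9, 241.5]
tcp_rot: [3.141, -0.002, -0.126]
ft_force: [-4.3, 0.2, 11.4]
opening: 0.003
```

Emit:
carry_out --moves '[{"dx": 0, "dy": 0, "dz": 0.0015, "twist": 0}, {"dx": 0, "dy": 0, "dz": 0.003, "twist": 0}, {"dx": 0, "dy": 0, "dz": 0.0045, "twist": 0}]'

```text
t: 7.65
eef_pos: [557.6, -73.9, 236.9]
tcp_rot: [3.141, -0.002, -0.126]
ft_force: [-2.1, -0.4, 8.7]
opening: 0.008
```

Emit:
carry_out --moves '[{"dx": 0, "dy": 0, "dz": 0.0015, "twist": 0}, {"dx": 0, "dy": 0, "dz": 0.003, "twist": 0}]'

```text
t: 7.85
eef_pos: [557.7, -73.9, 233.7]
tcp_rot: [3.141, -0.001, -0.126]
ft_force: [-2.7, 0.9, 9.0]
opening: 0.002
```

```bash
cat > chk.py <<'E'
from cell import *
from h import *
i=camera_info("wrist"); p,d=read_camera("wrist"); s=state(); X=cloud(d,i); z0=s['eef_pos'][2]
a=np.array([551,-122])
def h(c,r,lo,hi):
    m=(d>0)&(np.hypot(X[...,0]-c[0],X[...,1]-c[1])<r)&(X[...,2]>z0+lo)&(X[...,2]<z0+hi); return np.median(X[m][:,2]),m.sum()
b,n=h(a,7,-15,25); r,k=h(a-40*np.array([.124,.992]),9,-15,10)
print('t',round(s['t'],2),'z',s['eef_pos'][2].round(2),'f',s['ft_force'].round(1),'proud',(b-r).round(2),n,k,'bar-tcp',(r-z0).round(2))
E
python3 chk.py
```

```text
t 7.9 z 233.48 f [-2.2  0.6  7.1] proud 10.99 379 576 bar-tcp -0.67
```

Emit:
carry_out --moves '[{"dx": 0, "dy": 0, "dz": 0.0015, "twist": 0}]'

```text
t: 8.0
eef_pos: [557.7, -73.9, 232.3]
tcp_rot: [3.141, -0.001, -0.126]
ft_force: [-3.2, -0.5, 9.2]
opening: 0.005
```

```bash
python3 chk.py
```

```text
t 8.05 z 232.0 f [-2.8  0.2  7.9] proud 10.96 385 571 bar-tcp -0.6
```

The button now stands 11 mm proud, so the latch has popped in at a column travel of about 45 mm. A few small nudges should confirm the stop by feel.

Emit:
carry_out --moves '[{"dx": 0, "dy": 0, "dz": 0.0008, "twist": 0}]'

```text
t: 8.15
eef_pos: [557.6, -73.9, 231.4]
tcp_rot: [3.141, -0.001, -0.126]
ft_force: [-3.0, 0.6, 9.0]
opening: 0.002
```

Emit:
carry_out --moves '[{"dx": 0, "dy": 0, "dz": 0, "twist": 0}]'

```text
t: 8.25
eef_pos: [557.6, -74.0, 231.3]
tcp_rot: [3.141, -0.001, -0.126]
ft_force: [-1.7, -0.1, 7.5]
opening: 0.003
```

Emit:
carry_out --moves '[{"dx": 0, "dy": 0, "dz": 0.0008, "twist": 0}]'

```text
t: 8.35
eef_pos: [557.6, -73.9, 230.6]
tcp_rot: [3.141, -0.001, -0.126]
ft_force: [-3.2, 0.3, 9.5]
opening: 0.007
```

```bash
python3 chk.py
```

```text
t 8.4 z 230.53 f [-3.5 -0.8  8.4] proud 10.97 383 567 bar-tcp -0.73
```

Emit:
carry_out --moves '[{"dx": 0, "dy": 0, "dz": 0.0008, "twist": 0}]'

```text
t: 8.5
eef_pos: [557.6, -73.9, 229.9]
tcp_rot: [3.141, -0.001, -0.126]
ft_force: [-2.9, -0.6, 9.3]
opening: 0.003
```

```bash
python3 chk.py
```

```text
t 8.55 z 229.74 f [-2.5  0.4  8.3] proud 10.92 371 580 bar-tcp -0.71
```

Emit:
carry_out --moves '[{"dx": 0, "dy": 0, "dz": 0.0008, "twist": 0}]'

```text
t: 8.65
eef_pos: [557.7, -73.9, 229.2]
tcp_rot: [3.141, -0.002, -0.126]
ft_force: [-4.5, 0.5, 14.7]
opening: 0.001
```

```bash
python3 chk.py; python3 - <<'E'
from cell import *
import cv2
p,d=read_camera("wrist"); cv2.imwrite('pics/w4.png',p[:,:,::-1])
E
```

```text
t 8.7 z 229.22 f [-4.1  0.3 10. ] proud 10.99 376 586 bar-tcp -0.8
```

View pics/w4.png

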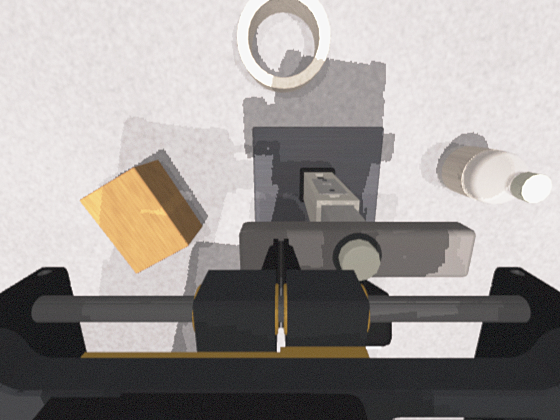

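The force stepped to 14.7 N with the button fully proud at (360,258). One last slight nudge to be sure, then I retreat.

Emit:
carry_out --moves '[{"dx": 0, "dy": 0, "dz": 0.0005, "twist": 0}]'

```text
t: 8.85
eef_pos: [557.7, -73.9, 229.1]
tcp_rot: [3.141, -0.002, -0.126]
ft_force: [-5.3, 0.9, 17.3]
opening: 0.006
```

The stop is confirmed: 17 N with only 0.1 mm of movement. Retreating straight up and away.

Emit:
carry_out --moves '[{"dx": 0, "dy": 0, "dz": -0.004, "twist": 0}, {"dx": 0, "dy": 0, "dz": -0.02, "twist": 0}, {"dx": 0, "dy": 0, "dz": -0.05, "twist": 0}, {"dx": 0, "dy": 0, "dz": -0.09, "twist": 0}, {"dx": 0, "dy": 0, "dz": -0.12, "twist": 0}]'

```text
t: 9.35
eef_pos: [557.6, -73.8, 349.7]
tcp_rot: [3.141, -0.002, -0.126]
ft_force: [-0.2, -0.6, -0.8]
opening: 0.005
```

Emit:
carry_out --moves '[{"dx": -0.02, "dy": 0, "dz": 0, "twist": 0}, {"dx": -0.04, "dy": 0, "dz": 0, "twist": 0}, {"dx": -0.06, "dy": 0, "dz": 0, "twist": 0}, {"dx": -0.06, "dy": 0, "dz": 0, "twist": 0}, {"dx": -0.06, "dy": 0, "dz": 0, "twist": 0}]'

```text
t: 9.85
eef_pos: [498.4, -66.3, 347.8]
tcp_rot: [3.141, -0.001, -0.126]
ft_force: [-0.2, 0.0, -1.2]
opening: 0.006
```

```bash
python3 - <<'E'
from cell import *
from h import *
s=state(); print(s['t'],s['eef_pos'],s['ft_force'])
i=camera_info("wrist"); p,d=read_camera("wrist"); cv2.imwrite('pics/w5.png',p[:,:,::-1])
X=cloud(d,i); a=np.array([551,-122])
for n,c,r in(('btn',a,7),('bar',a-40*np.array([.124,.992]),9)):
    m=(d>0)&(np.hypot(X[...,0]-c[0],X[...,1]-c[1])<r)&(X[...,2]>210)&(X[...,2]<260); print(n,np.median(X[m][:,2]),m.sum())
E
```

```text
9.85 [498.35649584 -66.32913281 347.84976272] [-0.17516922  0.03347157 -1.1760834 ]
btn 239.27960692682882 183
bar 228.33463497657533 278
```

View pics/w5.png

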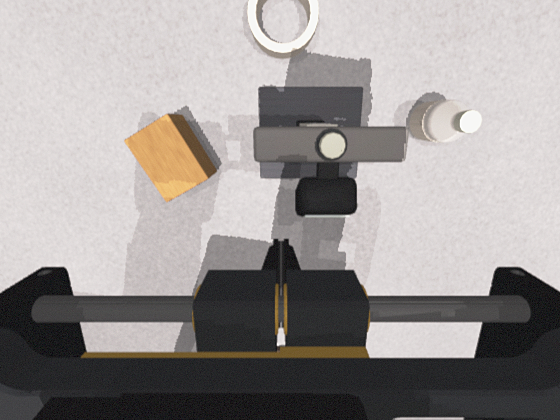

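The bar is down at (255–405, 127–162) with the button up at (332,145). The other objects haven't moved, and the hand is clear.

```bash
python3 -c "
from cell import *
job_done()"
```

```text
the job is handed in; nothing more can be done
```

The scanner is lowered to its next hole and latched, and the job is handed in. I pressed the button and slid the tube about 17 mm off its first hole at about 10 N. Then I let the button go and pushed on bar_left at 15 mm/s or less until the latch clicked in.

Last checks:
- **Button:** it stands 10.9–11.0 mm above the bar, which is fully up. With the pin on the wall between the holes it stood 6.8 mm.
- **Bar:** it is about 48 mm lower than at the start. After the click it moved about 4 mm more through the hole's play, then met a firm stop: 17 N with only 0.1 mm of movement. That was the highest force I read.
- **Hand and surroundings:** the hand is about 120 mm above the bar and touching nothing. The carton, sanitizer and tape look undisturbed in the last picture. The run took about 10 s.

No check failed. The camera reads heights about 1.5 mm low, so the heights above are differences rather than absolute values.

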